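Breakfast egg into the egg cup

TASK

Take the large egg out of the wooden egg rack and stand it, pointed end up, in the egg cup. It is a raw egg: grip it as lightly as will hold it, and set it down softly without dropping it or pressing it into the cup. Leave the two small eggs in the rack and the cup standing upright.

Things in the scene. Friction and masses are not known exactly. Their poses are not given: they have to be found in the camera images.
- egg_center (a point): The large light-brown egg, 75 g, 48 mm across, 64 mm tall, pointed end up in any one of the rack's three holes. The point is its centre, half-way up (widest 4 mm lower), 69 mm above the worktop and 25 mm above the rack's top; z points up along it. The shell cracks if squeezed with more than 40 N from each finger, pressed on the cup with more than 25 N, or dropped more than 10 mm.
- cup_rim (a point): The egg cup: a small turned wooden cup on a stem, loose on the worktop, 50 mm tall, foot 49 mm across, rim 41 mm across outside, 34 mm inside. The point is the centre of its mouth, level with the rim; z points up. The large egg seated in it has its blunt end 8 mm below the rim and its centre 24 mm above this point.
- small_egg_a_center (a point): A small light-brown egg, 36 mm across, 47 mm tall, standing in another hole of the rack; stays there. The point is its centre, half-way up, 13 mm above the rack's top; z points up.
- small_egg_b_center (a point): A small light-brown egg, 36 mm across, 47 mm tall, standing in another hole of the rack; stays there. The point is its centre, half-way up, 13 mm above the rack's top; z points up. The rack is a fixed wooden bar 250 mm long, 56 mm wide, its top 44 mm above the worktop, with three holes 31 mm across in a row, 80 mm apart, one egg in each.
Not all that is in view belongs to the job. Leave any green or yellow look-alike of the part that bears egg_center alone.

How it is judged (in metres and radians):
On the way:
1. the large egg is lifted clear of the rack (height (world z) of egg_center above 0.08 m), for 0.1 s.
At the end, for the whole second after the job is handed in: The large egg stands at rest in the egg cup, pointed end up within 20 degrees, its centre within 10 mm of the cup's axis and 14 to 34 mm above its rim; the cup stands upright on the worktop (within 6 degrees); each small egg is within 15 mm of where it was (horizontal distance between egg_center and cup_rim below 0.01 m and z of egg_center in the frame of cup_rim between 0.014 and 0.034 m and angle between egg_center's own z axis and vertical below 0.35 rad and angle between cup_rim's own z axis and vertical below 0.1 rad and height (world z) of cup_rim below 0.056 m and linear speed of egg below 0.02 m/s and distance of each of small_egg_a_center, small_egg_b_center from where it was at the start of the episode below 0.015 m); the robot touches nothing.
It fails at once if the fingers squeeze the large egg with more than 40 N each, 80 N both together (contact force between the fingers and egg above 80 N).
It fails at once if the large egg is pressed or knocked against the cup with more than 25 N (contact force between egg and cup above 25 N).
It fails at once if the large egg is dropped: it falls free by more than 10 mm (faster than 0.45 m/s while no finger holds it) (contact force between the fingers and egg below 0.05 N and linear speed of egg above 0.45 m/s).
It also fails if it takes over 40 s, if anything falls off the work surface, if the arm or the gripper's body presses on something with over 40 N, if the wrist force passes 120 N, or if a joint passes its speed limit or range.

ROBOT

A 6-joint arm with a two-finger parallel gripper is mounted at the origin on a cart in front of the work surface, level with it; the furniture and walls round the work are solid. World frame = base frame: x ahead of the robot, y to its left, z up, the work surface at z = 0. Lengths are in mm, angles in rad, forces in N, time in s.
With the tool pointing down it reaches from about 325 to 775 mm from the base axis. Payload 9.3 kg.
Tool frame: the origin (TCP) lies on the mounting face of the last link; the fingertips stand 173 mm ahead of it and the grasp point (between the pads) lies 155 mm ahead of it (r.pinch_z is the z of the grasp point in the tool frame, in mm); z points along the fingers, y is the line along which they close (so a half turn about z gives the same grasp; the last joint's range is limited). The gripper opens to 85 mm and grips with 20 to 120 N. Pads are 22 mm wide; open, the fingers measure 114 mm over their backs; the gripper's body (76 mm by 85 mm) begins 54 mm behind the grasp point. The pads swing forward as they close: fully open they stand 13 mm farther back than shut.
Start: joints at [1.149, 0.259, 0.021, 1.334, 0, 1.418], TCP at [146.068, 530.247, 404.679] pointing down, gripper open.
Joint ranges: [-3.04, 3.04], [-0.91, 1.82], [-1.04, 1.36], [-1.92, 1.95], [-1.52, 1.45], [-3.14, 3.14]. Speed limits (rad/s): [2.22, 2.22, 2.79, 3.14, 3.14, 3.14].

INTERFACE

Orientations are given as a rotation vector (axis times angle).
In Python, from workcell import r gives the robot as it stands.
- The arm moves only by the tool arm_command, never from a script. Its arguments are lists of equal length, an entry for each row: "delta_pos": the shift along the tool's x, y, z in mm, a list of three; "delta_rot": the turn, a rotation vector about the tool's x, y, z in rad, a list of three; "gripper": the gripper's target within -1 to 1 (shut at 1, half-way at 0, fully open at -1). In form: {"delta_pos": [[tx, ty, tz], ...], "delta_rot": [[rx, ry, rz], ...], "gripper": [gripper, ...]}. A call has 1 to 10 rows; each row shifts and turns the commanded pose from where the row before left it, along the tool's axes as they then stand; what a row does not reach is not made up. A row lasts 1/8 s, in which the tool goes at most 62.5 mm and 10.7 degrees, less where a joint would pass 70% of its speed; a pose out of reach is approached as far as the arm can. A call is refused whole if a number of a shift passes 62.5 or a number of a turn 0.188, either way. A call with a gripper value outside its range is refused whole. The fingers move at their own pace and stop on an object; the grip force is fixed at half the most. Time passes only in rows, so rows that do not move let the fingers close. It gives the time, the measured TCP pose, the force, the opening and the grip force at its end, in the units of the state.
- r.get_obs(): the state, without advancing time (a new reading comes with each control period).
- r.camera(name): name is "side" or "top" or "wrist"; returns (picture, depth): 480x640x3 uint8, blue, green, red; 480x640 float32, mm along the optical axis (not along the pixel's ray), 0 where there is no reading.
- r.camera_model(name): a dict with "fx", "fy", "cx", "cy" (pixels), "eye" and "attitude" of the camera in the world. Camera axes: x right, y down, z forward; pixel columns grow to the right and rows downward; lengths in mm; the calibration is good to about 2 mm. A picture is of the moment at which its call begins: read the wrist's pose just before it. camera_model takes no time and is no camera call; for the wrist camera it gives the pose at the moment of the call.
- r.hand_in(): hands the job in; it is judged then, once.
The state is a dict: "time_s": time; "joint_pos": joint angles; "joint_velocities": joint speeds; "joint_torque": joint torques, N m; "tool_pos": TCP position; "tool_rot": TCP orientation; "ft_force": force on the tool from outside, world axes, zero at the start; "moment": the same for the moment, N m; "width": finger opening in mm; "grip_force": force on a finger pad.
Only numpy, scipy, OpenCV 4.12 (cv2) and the standard library are available. Lean on these libraries where they do the work, as an engineer would, in place of code of your own. Each camera call takes 0.05 s, during which the arm holds its last target. There are 200 camera calls.

## Working session

There is one attempt and no reset: what is moved stays moved. The work goes in short steps, Python scripts to look and compute and a tool call to move; the robot and the scene stay as the last step left them, time stands still between calls to the robot, and variables do not carry over. Pictures are saved under pics/ and viewed, at most 14 in all, crops included, and the job is handed in when it is done.

Besides the shell and the picture viewer there is one more tool, called after ">>>" in YAML: its name, and indented under it one key for each argument. arm_command: Moves the arm, as the interface text tells. Its arguments: {"type":"object","properties":{"delta_pos":{"type":"array"},"delta_rot":{"type":"array"},"gripper":{"type":"array"}},"required":["delta_pos","delta_rot","gripper"]}

```bash
mkdir -p pics; python3 - <<'E'
from workcell import r
import cv2,numpy as np
o=r.get_obs();print(o)
for n in("top","side"):
    p,d=r.camera(n);cv2.imwrite(f"pics/{n}.png",p);np.save(f"{n}_d.npy",d);print(n,r.camera_model(n))
E
```

```text
{'time_s': 0.0, 'joint_pos': array([1.14940506e+00, 2.59235026e-01, 2.07527931e-02, 1.33371928e+00,
       2.78688403e-06, 1.41819951e+00]), 'joint_velocities': array([-2.65027361e-04, -1.46705183e-04, -1.35037778e-03,  4.75965610e-04,
        1.20277856e-03,  9.88820041e-05]), 'joint_torque': array([ 2.00649818e-03, -5.55644703e+01,  3.44530070e+01,  1.35427745e-02,
       -1.74800239e-04,  2.38983216e-05]), 'tool_pos': array([146.04627176, 530.20653232, 404.03920698]), 'tool_rot': array([-4.20897658e-01, -3.11286511e+00,  2.11547042e-03]), 'ft_force': array([-0.2650291 , -0.07909739, -0.12836608]), 'moment': array([-0.03015779,  0.03613013,  0.02261676]), 'grip_force': 0.0, 'width': 85.54898893191566}
top {'fx': 493.1000891207162, 'fy': 493.1000891207162, 'cx': 318.3335841965486, 'cy': 237.90073449081885, 'eye': array([ 413.30634978, -180.5129932 , 1111.05486811]), 'attitude': array([-2.13917003,  2.20377482, -0.08605099])}
side {'fx': 520.0548007407916, 'fy': 520.0548007407916, 'cx': 326.42306683413506, 'cy': 242.64201378845107, 'eye': array([  300.05774023, -1055.04141428,   549.2695556 ]), 'attitude': array([-2.04727239,  0.2347954 , -0.1527555 ])}
```

View pics/top.png

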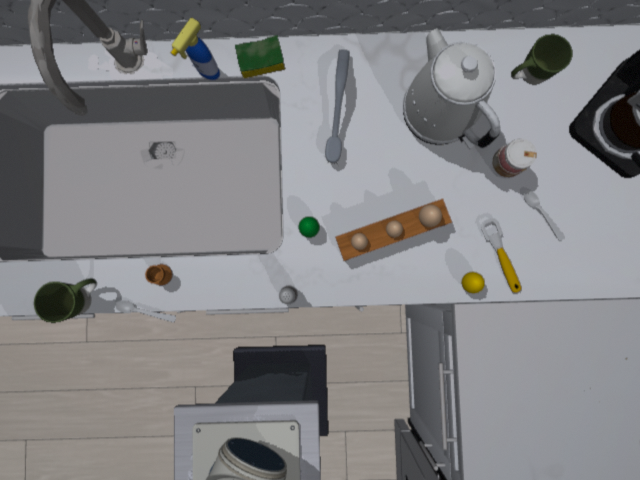

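View pics/side.png

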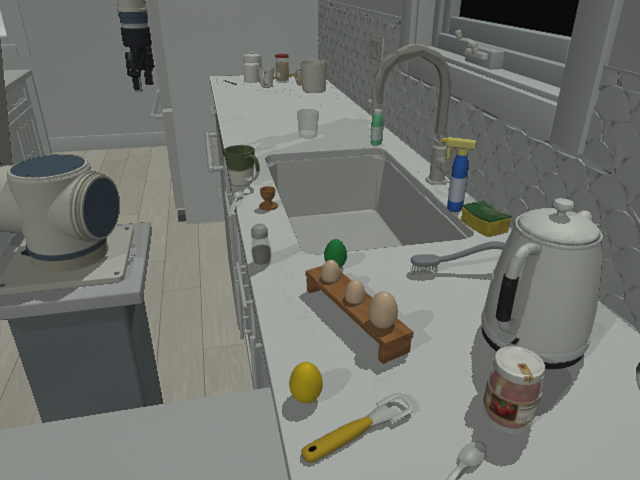

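The large egg is at top-view pixel (430,216) and side-view (383,310). The small eggs are at top (395,230) and (360,242). The green egg at (309,227) and the yellow one at (473,282) are look-alikes. The cup is at top (159,273) and side (268,197). The tan egg at (430,216) fits because it is clearly the biggest of the three in the rack. I'll confirm this in a crop and measure.

```bash
cat > h.py <<'E'
import numpy as np,cv2
from scipy.spatial.transform import Rotation as R
def ray(m,u,v):
    d=np.array([(u-m["cx"])/m["fx"],(v-m["cy"])/m["fy"],1.]);return R.from_rotvec(m["attitude"]).as_matrix()@d
def onplane(m,u,v,z):
    d=ray(m,u,v);return m["eye"]+d*(z-m["eye"][2])/d[2]
def cloud(m,dep,mask):
    v,u=np.nonzero(mask&(dep>0));d=np.stack([(u-m["cx"])/m["fx"],(v-m["cy"])/m["fy"],np.ones(len(u))],1)*dep[v,u][:,None]
    return m["eye"]+d@R.from_rotvec(m["attitude"]).as_matrix().T
def project(m,P):
    c=R.from_rotvec(m["attitude"]).as_matrix().T@(np.asarray(P)-m["eye"]);return m["cx"]+m["fx"]*c[0]/c[2],m["cy"]+m["fy"]*c[1]/c[2]
E
python3 - <<'E'
from workcell import r
from h import *
p=cv2.imread("pics/top.png");d=np.load("top_d.npy");m=r.camera_model("top")
hsv=cv2.cvtColor(p,cv2.COLOR_BGR2HSV)
for n,(u,v) in dict(big=(430,216),mid=(395,230),left=(360,242)).items():
    print(n,hsv[v,u],hsv[v+14,u])
def mk(lo,hi,x0,y0,x1,y1):
    k=cv2.inRange(hsv,lo,hi);z=np.zeros_like(k);z[y0:y1,x0:x1]=k[y0:y1,x0:x1];return z
k=mk((5,50,60),(25,140,255),325,190,465,270)
n,l,s,c=cv2.connectedComponentsWithStats(k)
for i in range(1,n):
    if s[i,4]>60:
        C=cloud(m,d,l==i);print("egg",s[i],c[i],"plane69",onplane(m,*c[i],69).round(1),"top z",np.percentile(C[:,2],98).round(1))
k=mk((5,100,40),(25,255,255),140,255,180,295)
C=cloud(m,d,k>0);print("cup",cv2.boundingRect(k),C.min(0).round(),C.max(0).round())
T=C[C[:,2]>44];print(len(T),T.mean(0),T.min(0),T.max(0))
k=mk((5,150,40),(25,255,255),325,190,465,270)
C=cloud(m,d,k>0);C=C[abs(C[:,2]-44)<6];print("rack",cv2.minAreaRect(C[:,:2].astype(np.float32)))
a=cv2.resize(p[185:275,325:465],None,fx=4,fy=4,interpolation=2);b=cv2.resize(p[250:300,135:185],None,fx=4.6,fy=7.2,interpolation=2)
cv2.imwrite("pics/crop.png",np.hstack([a,b[:360]]))
E
```

```text
big [ 15  78 161] [ 0 15 99]
mid [ 15  76 157] [113   9 116]
left [ 14  75 163] [108  11 117]
egg [365 199  87  40 583] [426.87650086 215.95711835] plane69 [ 545.7 -404.1   69. ] top z 100.4
egg [386 220  17  18 239] [393.94979079 228.42259414] plane69 [ 521.2 -333.2   69. ] top z 80.4
egg [351 233  17  17 237] [358.97890295 240.94092827] plane69 [ 496.8 -258.1   69. ] top z 80.2
cup (146, 265, 26, 20) [418. 161.   2.] [461. 202.  54.]
86 [439.01613503 183.92902181  48.64969018] [422.8782848  163.85742805  44.05045613] [459.33235562 202.41981963  53.88516364]
rack ((521.838623046875, -335.1587219238281), (52.271331787109375, 246.46067810058594), 17.933584213256836)
```

View pics/crop.png

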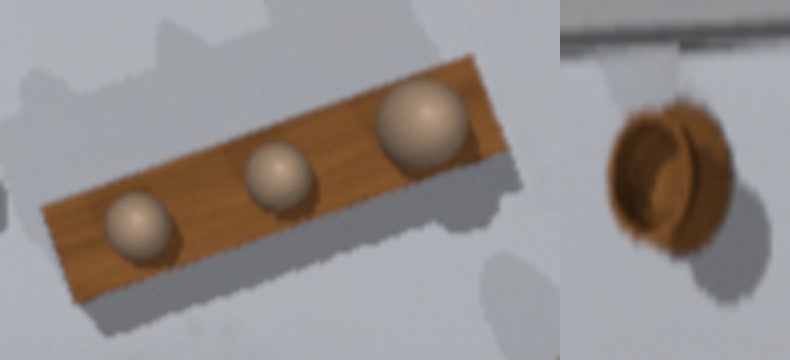

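The crop confirms the rightmost rack egg at (430,216) is the large one. The cup mouth shows clearly and the cup is upright. Next I'll plan the moves.

```bash
cat >> h.py <<'E'
def plan(o,target,yaw=None):
    M=R.from_rotvec(o["tool_rot"]).as_matrix();d=M.T@(np.array(target)-o["tool_pos"])
    print("now",o["time_s"],o["tool_pos"].round(1),"tool y",M[:,1].round(3),"tool z",M[:,2].round(3),"local delta",d.round(1))
    if yaw is not None: # desired tool y direction in world xy, mod pi
        b=M.T@np.array([*yaw,0]);a=np.arctan2(-b[0],b[1]);print("turn z",((a+np.pi/2)%np.pi-np.pi/2).round(3))
E
python3 - <<'E'
from workcell import r
from h import *
m=r.camera_model("top");print(onplane(m,430.5,216.25,69),onplane(m,395,229.5,69))
w=r.camera_model("wrist");o=r.get_obs();M=R.from_rotvec(o["tool_rot"]).as_matrix()
print("cam in tool",M.T@(w["eye"]-o["tool_pos"]),(M.T@R.from_rotvec(w["attitude"]).as_matrix()).round(2))
plan(o,(441,184,404),(.951,.308))
E
```

```text
[ 544.84793987 -411.77421995   69.        ] [ 518.85463866 -335.28317396   69.        ]
cam in tool [77.18471037  0.56839971 30.48025998] [[-0.   -0.95 -0.31]
 [ 1.   -0.   -0.  ]
 [ 0.   -0.31  0.95]]
now 0.1 [146.  530.2 404.1] tool y [ 0.266  0.964 -0.001] tool z [-0.001 -0.001 -1.   ] local delta [-3.763e+02 -2.555e+02  3.000e-01]
turn z 0.989
```

>>> arm_command:
  delta_pos:
    - [-47,-32,0]
    - [-47,-32,0]
    - [-47,-32,0]
    - [-47,-32,0]
    - [-47,-32,0]
    - [-47,-32,0]
    - [-47,-32,0]
    - [-47,-32,0]
    - [0,0,0]
    - [0,0,0]
  delta_rot:
    - [0,0,0]
    - [0,0,0]
    - [0,0,0]
    - [0,0,0]
    - [0,0,0]
    - [0,0,0]
    - [0,0,0]
    - [0,0,0]
    - [0,0,0]
    - [0,0,0]
  gripper: [-1,-1,-1,-1,-1,-1,-1,-1,-1,-1]

```text
time_s: 1.35
tool_pos: [440.4, 183.5, 404.4]
tool_rot: [-0.422, -3.112, 0.0]
ft_force: [-0.2, -0.7, -0.7]
width: 85.8
grip_force: 0.0
```

```bash
python3 - <<'E'
from workcell import r
from h import *
w=r.camera_model("wrist");p,d=r.camera("wrist");cv2.imwrite("pics/w1.png",p)
plan(r.get_obs(),(545,-411,404),(.951,.308))
u,v=map(int,project(w,(441,184,50)));print(u,v)
hsv=cv2.cvtColor(p,cv2.COLOR_BGR2HSV);k=cv2.inRange(hsv,(5,100,20),(25,255,255))
z=np.zeros_like(k);z[max(v-110,0):v+110,max(u-110,0):u+110]=255;k&=z
C=cloud(w,d,k>0);print(len(C),C[:,2].max())
T=C[C[:,2]>np.percentile(C[:,2],99.5)-3]
(c,s,a)=cv2.fitEllipse(T[:,:2].astype(np.float32));print("rim",T.mean(0),T.min(0),T.max(0),cv2.minEnclosingCircle(T[:,:2].astype(np.float32)))
B=C[C[:,2]<8];print("foot",cv2.minEnclosingCircle(B[:,:2].astype(np.float32)))
E
```

```text
now 1.4 [440.1 184.  404.5] tool y [ 0.265  0.964 -0.   ] tool z [-0.001  0.    -1.   ] local delta [-2.590e+02 -5.459e+02  4.000e-01]
turn z 0.989
315 208
1966 52.49307337312297
rim [442.21359594 185.78522729  50.19132449] [423.08719479 165.73765555  48.54848877] [462.44218788 204.5470386   52.49307337] ((442.7978515625, 184.74710083007812), 20.00386619567871)
foot ((443.4889831542969, 187.47244262695312), 25.854745864868164)
```

View pics/w1.png

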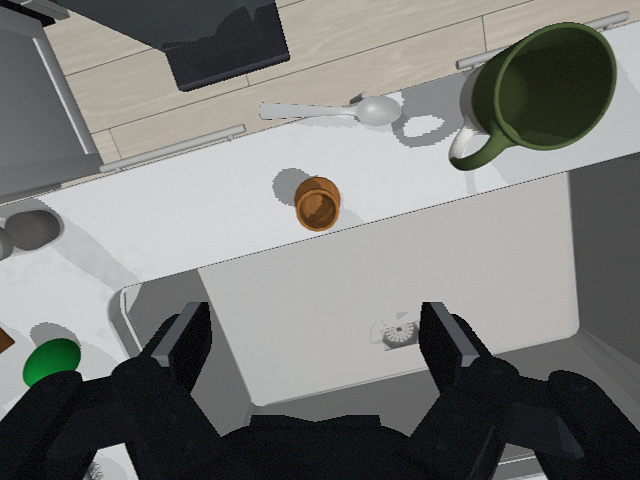

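The cup rim is at wrist pixel (318,210). It measures about (442.6, 185, 50) with a 20 mm radius, which agrees with the top view. Now I'll go over the egg.

>>> arm_command:
  delta_pos:
    - [-26,-54.6,0]
    - [-26,-54.6,0]
    - [-26,-54.6,0]
    - [-26,-54.6,0]
    - [-26,-54.6,0]
    - [-26,-54.6,0]
    - [-26,-54.6,0]
    - [-26,-54.6,0]
    - [-26,-54.6,0]
    - [-26,-54.6,0]
  delta_rot:
    - [0,0,0]
    - [0,0,0]
    - [0,0,0]
    - [0,0,0]
    - [0,0,0]
    - [0,0,0]
    - [0,0,0]
    - [0,0,0]
    - [0,0,0]
    - [0,0,0]
  gripper: [-1,-1,-1,-1,-1,-1,-1,-1,-1,-1]

```text
time_s: 2.65
tool_pos: [547.4, -411.8, 404.9]
tool_rot: [0.417, 3.113, 0.0]
ft_force: [1.0, 0.3, -0.8]
width: 85.3
grip_force: 0.0
```

>>> arm_command:
  delta_pos:
    - [0,0,0]
    - [0,0,0]
    - [0,0,0]
    - [0,0,0]
    - [0,0,0]
    - [0,0,0]
    - [0,0,0]
    - [0,0,0]
  delta_rot:
    - [0,0,0.165]
    - [0,0,0.165]
    - [0,0,0.165]
    - [0,0,0.165]
    - [0,0,0.165]
    - [0,0,0.164]
    - [0,0,0]
    - [0,0,0]
  gripper: [-1,-1,-1,-1,-1,-1,-1,-1]

```text
time_s: 3.65
tool_pos: [546.8, -410.8, 404.8]
tool_rot: [1.842, 2.545, 0.0]
ft_force: [0.5, 0.2, 0.2]
width: 85.4
grip_force: 0.0
```

```bash
python3 - <<'E'
from workcell import r
from h import *
w=r.camera_model("wrist");p,d=r.camera("wrist");cv2.imwrite("pics/w2.png",p)
u,v=map(int,project(w,(545,-411,69)));print(u,v)
hsv=cv2.cvtColor(p,cv2.COLOR_BGR2HSV);k=cv2.inRange(hsv,(5,40,40),(25,135,255))
k=cv2.morphologyEx(k,cv2.MORPH_OPEN,np.ones((9,9)))
n,l,s,c=cv2.connectedComponentsWithStats(k)
for i in range(1,n):
    if s[i,4]>300:
        C=cloud(w,d,l==i);T=C[abs(C[:,2]-C[:,2].max())<6];print(s[i],c[i].round(),"top",T.mean(0).round(1),C[:,2].max().round(1),"extent",C.min(0).round(1),C.max(0).round(1),cv2.minEnclosingCircle(C[:,:2].astype(np.float32)))
plan(r.get_obs(),(545,-411,218),(.951,.308))
E
```

```text
311 213
[ 296    0   46   38 1479] [318.  16.] top [ 502.1 -262.3   77.5] 81.1 extent [ 483.3 -276.9   43.2] [ 518.6 -244.2   81.1] ((501.5953674316406, -258.1938171386719), 18.96453857421875)
[ 297   97   42   44 1488] [318. 119.] top [ 525.6 -334.9   77.5] 80.9 extent [ 507.7 -352.7   42.6] [ 543.8 -316.4   80.9] ((525.4720458984375, -334.84515380859375), 18.63543701171875)
[ 290  187   54   55 2368] [317. 214.] top [ 549.1 -410.1   98.7] 102.2 extent [ 525.8 -442.4   43.2] [ 577.8 -387.1  102.2] ((551.3770141601562, -415.05157470703125), 28.50758934020996)
now 3.7 [ 546.7 -411.1  404.7] tool y [0.95  0.312 0.   ] tool z [ 0.  0. -1.] local delta [  0.6  -1.5 186.7]
turn z 0.004
```

View pics/w2.png

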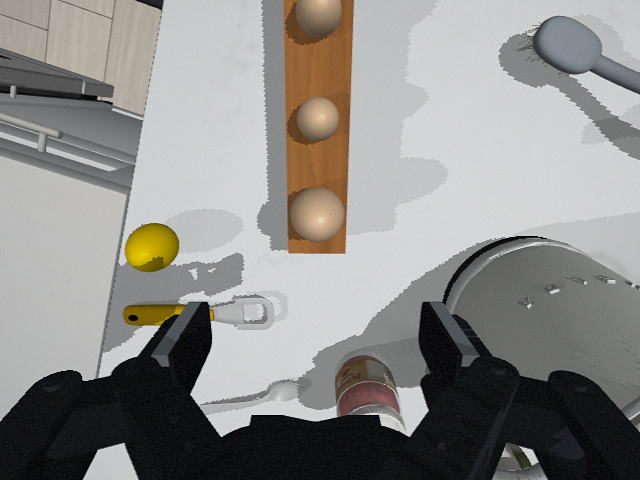

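The large egg is at wrist pixel (317,214), midway between the fingers (about 316). The wrist view puts it at x=549 and the top view at 545, so the present position is good. I'll check the kettle clearance.

```bash
python3 - <<'E'
from workcell import r
from h import *
m=r.camera_model("top");d=np.load("top_d.npy");C=cloud(m,d,d>0);C=C[(C[:,2]>50)&(C[:,2]<400)]
q=(C[:,:2]-[547.5,-411])@np.array([[.951,.309],[-.309,.951]]).T.T if 0 else np.stack([(C[:,:2]-[547.5,-411])@[.951,.309],(C[:,:2]-[547.5,-411])@[-.309,.951]],1)
s=(abs(q[:,1])<60)&(abs(q[:,0])>40)&(abs(q[:,0])<150);i=np.argsort(abs(q[s][:,0]))[:5];print(q[s][i].round(),C[s][i].round())
E
```

```text
[[-147.  -42.]
 [-148.  -44.]
 [-148.  -50.]
 [-149.  -45.]
 [-149.  -39.]] [[ 420. -496.   50.]
 [ 420. -498.   50.]
 [ 422. -504.   52.]
 [ 420. -500.   53.]
 [ 418. -494.   50.]]
```

>>> arm_command:
  delta_pos:
    - [0,1,30]
    - [0,0,30]
    - [0,0,30]
    - [0,0,0]
  delta_rot:
    - [0,0,0]
    - [0,0,0]
    - [0,0,0]
    - [0,0,0]
  gripper: [-1,-1,-1,-1]

```text
time_s: 4.2
tool_pos: [546.9, -411.1, 312.5]
tool_rot: [-1.843, -2.539, -0.001]
ft_force: [-0.3, 1.1, 0.6]
width: 85.8
grip_force: 0.0
```

```bash
python3 - <<'E'
from workcell import r
from h import *
o=r.get_obs();w=r.camera_model("wrist");p,d=r.camera("wrist")
hsv=cv2.cvtColor(p,cv2.COLOR_BGR2HSV);k=cv2.inRange(hsv,(5,40,40),(25,135,255))
k=cv2.morphologyEx(k,cv2.MORPH_OPEN,np.ones((9,9)));n,l,s,c=cv2.connectedComponentsWithStats(k)
M=R.from_rotvec(o["tool_rot"]).as_matrix()
for i in range(1,n):
    if s[i,4]>300:
        x=s[i,0]+s[i,2]/2;C=cloud(w,d,l==i);T=C[C[:,2]>C[:,2].max()-15]
        P=onplane(w,*c[i],75);print(s[i],c[i].round(1),"ray",P.round(1),"tool",(M.T@(P-o["tool_pos"])).round(1),"top",((T-o["tool_pos"])@M).mean(0).round(1), C[:,2].max().round(1))
plan(o,(547.5,-411,218),(.951,.308))
E
```

```text
[ 290   89   59   62 2943] [319.2 119.3] ray [ 525.2 -334.8   75. ] tool [ 78.3   3.5 237.8] top [ 78.3   3.5 238.8] 81.5
[ 282  214   75   78 4689] [318.6 252.4] ray [ 549.2 -408.7   75. ] tool [  0.6   3.3 237.5] top [  2.    3.  217.7] 102.3
now 4.2 [ 546.9 -411.1  312.5] tool y [ 0.951  0.31  -0.002] tool z [-0.003  0.003 -1.   ] local delta [-0.5  0.8 94.5]
turn z 0.002
```

>>> arm_command:
  delta_pos:
    - [-0.3,1.5,30]
    - [0,0,30]
    - [0,0,20]
    - [0,0,14]
    - [0,0,0]
    - [0,0,0]
  delta_rot:
    - [0,0,0]
    - [0,0,0]
    - [0,0,0]
    - [0,0,0]
    - [0,0,0]
    - [0,0,0]
  gripper: [-1,-1,-1,-1,-0.5,-0.3]

```text
time_s: 5.0
tool_pos: [549.0, -411.7, 222.0]
tool_rot: [1.847, 2.539, -0.0]
ft_force: [0.4, -0.2, 0.2]
width: 55.5
grip_force: 0.0
```

```bash
python3 - <<'E'
from workcell import r
from h import *
w=r.camera_model("wrist");p,d=r.camera("wrist");cv2.imwrite("pics/w3.png",p);o=r.get_obs();plan(o,(548,-411,218));print(o["width"],o["ft_force"])
E
```

```text
now 5.05 [ 549.  -411.6  222. ] tool y [0.951 0.308 0.001] tool z [ 0.001 -0.001 -1.   ] local delta [ 0.9 -0.8  4. ]
55.44076520606839 [ 0.24535821 -1.02005564  0.00856275]
```

View pics/w3.png

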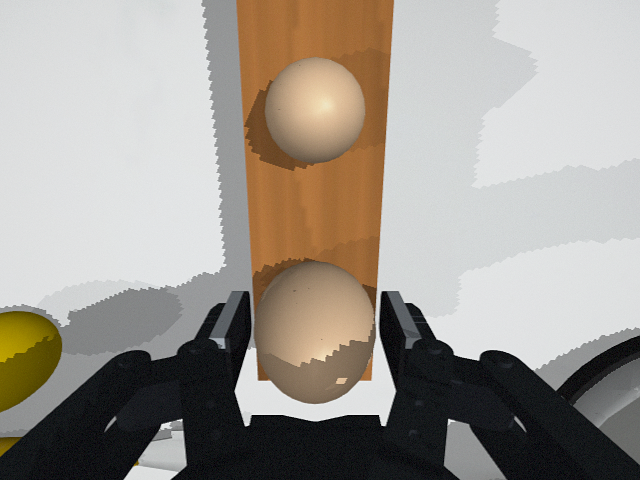

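The egg spans columns 253–376 and the pads sit at 250 and 381, so it's centred. I'll lower 7 mm and close gently.

>>> arm_command:
  delta_pos:
    - [0,0,4]
    - [0,0,3]
    - [0,0,0]
    - [0,0,0]
    - [0,0,0]
    - [0,0,0]
  delta_rot:
    - [0,0,0]
    - [0,0,0]
    - [0,0,0]
    - [0,0,0]
    - [0,0,0]
    - [0,0,0]
  gripper: [-0.3,-0.3,-0.2,-0.15,-0.12,-0.12]

```text
time_s: 5.8
tool_pos: [548.8, -411.5, 214.8]
tool_rot: [1.847, 2.539, -0.001]
ft_force: [-1.6, 0.1, 8.5]
width: 47.7
grip_force: 4.0
```

>>> arm_command:
  delta_pos:
    - [0,0,0]
    - [0,0,0]
  delta_rot:
    - [0,0,0]
    - [0,0,0]
  gripper: [-0.1,-0.1]

```text
time_s: 6.05
tool_pos: [548.8, -411.6, 215.0]
tool_rot: [1.847, 2.539, -0.001]
ft_force: [-1.4, 1.6, 8.7]
width: 47.2
grip_force: 5.6
```

>>> arm_command:
  delta_pos:
    - [0,0,0]
    - [0,0,-1]
    - [0,0,-1]
    - [0,0,-2]
    - [0,0,-5]
    - [0,0,0]
  delta_rot:
    - [0,0,0]
    - [0,0,0]
    - [0,0,0]
    - [0,0,0]
    - [0,0,0]
    - [0,0,0]
  gripper: [-0.07,-0.07,-0.07,-0.07,-0.07,-0.07]

```text
time_s: 6.8
tool_pos: [548.8, -411.5, 223.2]
tool_rot: [1.848, 2.54, -0.0]
ft_force: [0.4, 0.1, -0.3]
width: 45.9
grip_force: 16.2
```

>>> arm_command:
  delta_pos:
    - [0,0,-10]
    - [0,0,-20]
    - [0,0,-30]
    - [0,0,-30]
    - [0,0,-10]
    - [0,0,0]
  delta_rot:
    - [0,0,0]
    - [0,0,0]
    - [0,0,0]
    - [0,0,0]
    - [0,0,0]
    - [0,0,0]
  gripper: [-0.07,-0.07,-0.07,-0.07,-0.07,-0.07]

```text
time_s: 7.55
tool_pos: [548.7, -411.3, 323.0]
tool_rot: [1.847, 2.54, -0.0]
ft_force: [0.6, -0.6, -0.6]
width: 46.3
grip_force: 16.2
```

```bash
python3 - <<'E'
from workcell import r
from h import *
o=r.get_obs();w=r.camera_model("wrist");p,d=r.camera("wrist");cv2.imwrite("pics/w4.png",p)
q,ds=r.camera("side");m=r.camera_model("side")
u,v=map(int,project(m,o["tool_pos"]-[0,0,150]));print(u,v)
cv2.imwrite("pics/s4.png",cv2.resize(q[v-70:v+70,u-80:u+80],None,fx=4,fy=4))
plan(o,(442.6,185,323))
E
```

```text
386 251
now 7.55 [ 548.7 -411.3  323. ] tool y [0.951 0.308 0.   ] tool z [ 0.001 -0.001 -1.   ] local delta [ 6.00e+02  8.27e+01 -4.00e-01]
```

View pics/s4.png

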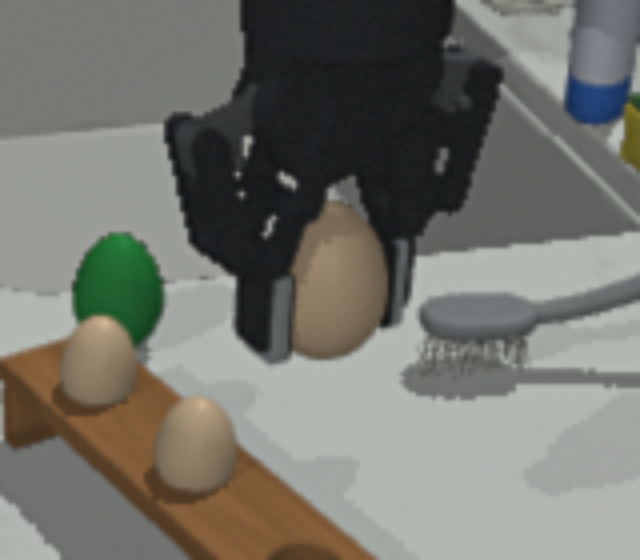

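The large egg is held upright and the small eggs are undisturbed at crop positions (98,360) and (197,445). I'll carry it to just short of the cup and re-measure.

>>> arm_command:
  delta_pos:
    - [20,3,0]
    - [40,6,0]
    - [50,8,0]
    - [50,8,0]
    - [50,8,0]
    - [50,8,0]
    - [50,8,0]
    - [50,8,0]
    - [50,8,0]
    - [40,8,0]
  delta_rot:
    - [0,0,0]
    - [0,0,0]
    - [0,0,0]
    - [0,0,0]
    - [0,0,0]
    - [0,0,0]
    - [0,0,0]
    - [0,0,0]
    - [0,0,0]
    - [0,0,0]
  gripper: [-0.07,-0.07,-0.07,-0.07,-0.07,-0.07,-0.07,-0.07,-0.07,-0.07]

```text
time_s: 8.9
tool_pos: [478.7, 41.0, 321.7]
tool_rot: [-1.846, -2.54, 0.001]
ft_force: [0.0, 0.1, -1.0]
width: 45.7
grip_force: 16.2
```

>>> arm_command:
  delta_pos:
    - [40,6,0]
    - [20,3,0]
    - [0,0,0]
    - [0,0,0]
  delta_rot:
    - [0,0,0]
    - [0,0,0]
    - [0,0,0]
    - [0,0,0]
  gripper: [-0.07,-0.07,-0.07,-0.07]

```text
time_s: 9.4
tool_pos: [469.7, 98.7, 322.1]
tool_rot: [-1.848, -2.54, 0.001]
ft_force: [-0.3, 0.3, -0.6]
width: 46.1
grip_force: 16.2
```

```bash
python3 - <<'E'
from workcell import r
from h import *
o=r.get_obs();w=r.camera_model("wrist");p,d=r.camera("wrist");cv2.imwrite("pics/w5.png",p)
plan(o,(442.6,185,323),(.951,.308));print(o["grip_force"])
hsv=cv2.cvtColor(p,cv2.COLOR_BGR2HSV);k=cv2.inRange(hsv,(5,150,15),(25,255,255))
k=cv2.morphologyEx(k,cv2.MORPH_OPEN,np.ones((3,3)))
n,l,s,c=cv2.connectedComponentsWithStats(k)
print([(x.tolist()) for x in s[1:] if x[4]>150],project(w,(442.6,185,50)))
C=cloud(w,d,k>0);C=C[(abs(C[:,0]-442)<45)&(abs(C[:,1]-185)<45)]
T=C[(C[:,2]>C[:,2].max()-4)];print(C[:,2].max(),len(T),T[:,:2].min(0),T[:,:2].max(0),cv2.minEnclosingCircle(T[:,:2].astype(np.float32)))
B=C[C[:,2]<9];print(cv2.minEnclosingCircle(B[:,:2].astype(np.float32)))
E
```

```text
now 9.4 [469.7  98.7 322.1] tool y [ 0.951  0.308 -0.001] tool z [-0.001 -0.    -1.   ] local delta [90.4  0.8 -0.9]
turn z -0.0
16.2391946464777
[[285, 66, 63, 70, 3359]] (np.float64(314.8111341566915), np.float64(99.11395171616749))
52.65743829305197 987 [423.89821819 165.10898433] [463.01217945 204.85556098] ((443.16021728515625, 184.78353881835938), 20.099180221557617)
((444.12384033203125, 182.79229736328125), 23.348365783691406)
```

View pics/w5.png

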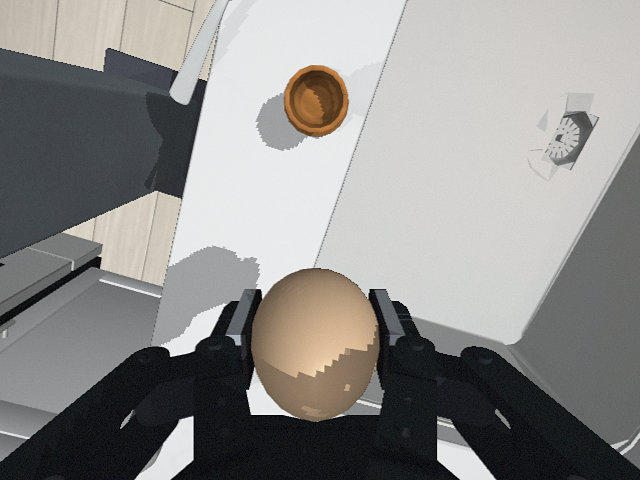

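The cup mouth is at wrist pixel (316,100) and the egg is centred on column 315.5, so they line up laterally. Cup centre is (443,185). I'll move above it and lower.

>>> arm_command:
  delta_pos:
    - [20,1,0]
    - [30,0,0]
    - [25,0,0]
    - [14,0,20]
    - [0,0,25]
    - [0,0,20]
    - [0,0,12]
    - [0,0,0]
    - [0,0,0]
  delta_rot:
    - [0,0,0]
    - [0,0,0]
    - [0,0,0]
    - [0,0,0]
    - [0,0,0]
    - [0,0,0]
    - [0,0,0]
    - [0,0,0]
    - [0,0,0]
  gripper: [-0.07,-0.07,-0.07,-0.07,-0.07,-0.07,-0.07,-0.07,-0.07]

```text
time_s: 10.58
tool_pos: [443.6, 183.9, 246.3]
tool_rot: [1.848, 2.54, 0.001]
ft_force: [1.2, 0.0, -0.1]
width: 46.0
grip_force: 16.2
```

```bash
python3 - <<'E'
from workcell import r
from h import *
o=r.get_obs();plan(o,(443.3,183.9,221));print(o["ft_force"])
a=[]
for n in("side","top"):
    q,d=r.camera(n);m=r.camera_model(n);u,v=map(int,project(m,(443,185,70)))
    a.append(cv2.resize(q[v-30:v+30,u-30:u+30],(390,390),interpolation=cv2.INTER_CUBIC))
cv2.imwrite("pics/s6.png",np.hstack(a))
E
```

```text
now 10.575 [443.6 183.9 246.3] tool y [0.952 0.307 0.001] tool z [ 0.001  0.    -1.   ] local delta [ 0.1 -0.3 25.3]
[ 1.18015212  0.03815587 -0.09428985]
```

View pics/s6.png

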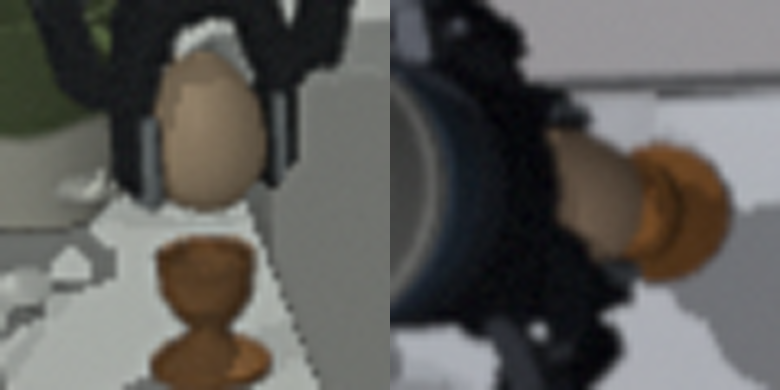

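The egg hangs above the cup, with its lowest point near crop column 205 and the rim centred near 206. They are aligned, so I'll lower softly.

>>> arm_command:
  delta_pos:
    - [0,0,8]
    - [0,0,6]
    - [0,0,4]
    - [0,0,2]
    - [0,0,0]
    - [0,0,0]
  delta_rot:
    - [0,0,0]
    - [0,0,0]
    - [0,0,0]
    - [0,0,0]
    - [0,0,0]
    - [0,0,0]
  gripper: [-0.07,-0.07,-0.07,-0.07,-0.07,-0.07]

```text
time_s: 11.42
tool_pos: [443.3, 184.1, 225.8]
tool_rot: [1.848, 2.54, 0.0]
ft_force: [-0.7, 0.7, -0.6]
width: 45.8
grip_force: 16.2
```

>>> arm_command:
  delta_pos:
    - [0,0,1]
    - [0,0,1]
    - [0,0,1]
    - [0,0,0]
  delta_rot:
    - [0,0,0]
    - [0,0,0]
    - [0,0,0]
    - [0,0,0]
  gripper: [-0.07,-0.07,-0.07,-0.07]

```text
time_s: 11.92
tool_pos: [443.2, 184.1, 222.6]
tool_rot: [-1.848, -2.54, 0.0]
ft_force: [-0.2, 0.2, -0.4]
width: 45.8
grip_force: 16.2
```

>>> arm_command:
  delta_pos:
    - [0,0,0.7]
    - [0,0,0.5]
    - [0,0,0]
  delta_rot:
    - [0,0,0]
    - [0,0,0]
    - [0,0,0]
  gripper: [-0.07,-0.07,-0.07]

```text
time_s: 12.3
tool_pos: [443.2, 184.1, 221.5]
tool_rot: [-1.848, -2.541, -0.0]
ft_force: [0.3, -0.3, 0.3]
width: 45.8
grip_force: 16.3
```

```bash
python3 - <<'E'
from workcell import r
from h import *
o=r.get_obs();plan(o,(443.3,183.9,221));print(o["ft_force"])
q,d=r.camera("side");m=r.camera_model("side");u,v=map(int,project(m,(443,185,60)))
cv2.imwrite("pics/s7.png",cv2.resize(q[v-35:v+35,u-35:u+35],(560,560),interpolation=cv2.INTER_CUBIC))
E
```

```text
now 12.3 [443.2 184.1 221.5] tool y [0.951 0.308 0.   ] tool z [ 0.  0. -1.] local delta [-0.2  0.   0.5]
[ 0.32882965 -0.25327038  0.3281387 ]
```

View pics/s7.png

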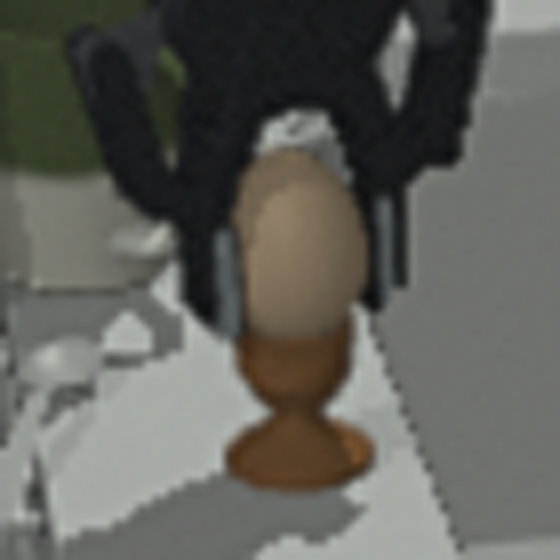

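The egg's bottom is inside the cup mouth (crop 295,330) and the cup is upright. I'll make tiny steps until the egg touches.

>>> arm_command:
  delta_pos:
    - [0,0,0.5]
    - [0,0,0]
  delta_rot:
    - [0,0,0]
    - [0,0,0]
  gripper: [-0.07,-0.07]

```text
time_s: 12.6
tool_pos: [443.3, 184.1, 221.1]
tool_rot: [1.848, 2.54, 0.0]
ft_force: [-1.5, 0.8, 2.8]
width: 46.1
grip_force: 16.3
```

>>> arm_command:
  delta_pos:
    - [0,0,0.5]
    - [0,0,0]
  delta_rot:
    - [0,0,0]
    - [0,0,0]
  gripper: [-0.07,-0.07]

```text
time_s: 12.85
tool_pos: [443.3, 184.1, 220.7]
tool_rot: [1.848, 2.54, 0.001]
ft_force: [-2.3, 0.1, 5.6]
width: 46.2
grip_force: 16.3
```

Contact found, 5.6 N down. I'll release slowly.

>>> arm_command:
  delta_pos:
    - [0,0,-0.3]
    - [0,0,0]
    - [0,0,0]
    - [0,0,0]
    - [0,0,0]
    - [0,0,0]
    - [0,0,0]
  delta_rot:
    - [0,0,0]
    - [0,0,0]
    - [0,0,0]
    - [0,0,0]
    - [0,0,0]
    - [0,0,0]
    - [0,0,0]
  gripper: [-0.09,-0.11,-0.13,-0.15,-0.18,-0.22,-0.22]

```text
time_s: 13.72
tool_pos: [443.3, 184.1, 220.8]
tool_rot: [1.848, 2.54, 0.0]
ft_force: [0.2, 0.2, -0.3]
width: 51.8
grip_force: 0.0
```

```bash
python3 - <<'E'
from workcell import r
from h import *
p,d=r.camera("wrist");o=r.get_obs();print(o["ft_force"],o["width"],o["grip_force"])
a=[cv2.resize(p[230:430,200:440],(480,400))]
q,d=r.camera("side");m=r.camera_model("side");u,v=map(int,project(m,(443,185,60)))
a.append(cv2.resize(q[v-35:v+35,u-28:u+28],(320,400),interpolation=cv2.INTER_CUBIC))
cv2.imwrite("pics/s8.png",np.hstack(a))
E
```

```text
[0.96603349 0.03654126 0.19581362] 52.45740114340075 0.0
```

View pics/s8.png

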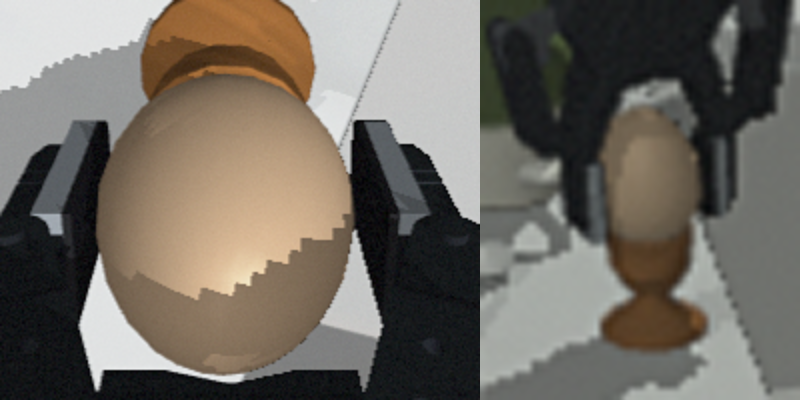

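The egg is seated upright in the cup and free of the pads, with grip force 0. I'll open fully and retreat.

>>> arm_command:
  delta_pos:
    - [0,0,0]
    - [0,0,0]
    - [0,0,0]
    - [0,0,0]
    - [0,0,0]
    - [0,0,-5]
    - [0,0,-15]
    - [0,0,-40]
    - [0,0,-50]
    - [0,0,-30]
  delta_rot:
    - [0,0,0]
    - [0,0,0]
    - [0,0,0]
    - [0,0,0]
    - [0,0,0]
    - [0,0,0]
    - [0,0,0]
    - [0,0,0]
    - [0,0,0]
    - [0,0,0]
  gripper: [-0.3,-0.4,-0.6,-0.8,-1,-1,-1,-1,-1,-1]

```text
time_s: 15.08
tool_pos: [443.2, 184.1, 363.5]
tool_rot: [1.847, 2.539, 0.003]
ft_force: [1.3, 0.3, -1.0]
width: 85.4
grip_force: 0.0
```

>>> arm_command:
  delta_pos:
    - [0,0,0]
    - [0,0,0]
    - [0,0,0]
  delta_rot:
    - [0,0,0]
    - [0,0,0]
    - [0,0,0]
  gripper: [-1,-1,-1]

```text
time_s: 15.45
tool_pos: [443.0, 184.0, 359.8]
tool_rot: [-1.847, -2.54, 0.002]
ft_force: [-0.8, -0.9, 0.2]
width: 85.3
grip_force: 0.0
```

```bash
python3 - <<'E'
from workcell import r
from h import *
w=r.camera_model("wrist");p,d=r.camera("wrist")
hsv=cv2.cvtColor(p,cv2.COLOR_BGR2HSV);k=cv2.inRange(hsv,(5,40,40),(25,135,255));k=cv2.morphologyEx(k,cv2.MORPH_OPEN,np.ones((9,9)))
C=cloud(w,d,k>0);C=C[(abs(C[:,0]-443)<40)&(abs(C[:,1]-185)<40)];z=C[:,2].max();print("egg top z (want ~106)",z,C[C[:,2]>z-6].mean(0))
k=cv2.inRange(hsv,(5,150,15),(25,255,255));B=cloud(w,d,k>0);B=B[B[:,2]<9];print(cv2.minEnclosingCircle(B[:,:2].astype(np.float32)))
q,d=r.camera("side");m=r.camera_model("side");u,v=map(int,project(m,(443,185,60)))
cv2.imwrite("pics/s9.png",cv2.resize(q[v-35:v+35,u-35:u+35],(400,400),interpolation=cv2.INTER_CUBIC))
E
```

```text
egg top z (want ~106) 108.04655401867404 [442.09167413 186.75704348 104.49379245]
((166.29275512695312, -147.90785217285156), 456.689208984375)
```

View pics/s9.png

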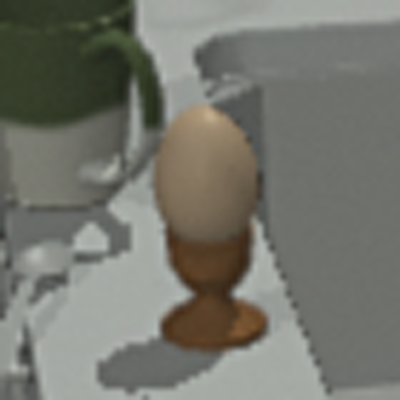

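The egg stands upright at crop (207,170) in the upright cup, its top at about 106–108 mm as expected. Handing in.

```bash
python3 -c "
from workcell import r
print(r.hand_in())"
```

```text
the job is handed in; nothing more can be done
None
```

I stood the large egg pointed end up in the upright egg cup, gripping it with about 16 N per finger and touching the cup with about 6 N. The small eggs stayed in the rack, and the job is handed in, though the hand-in returned no verdict.

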